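# Teapot on its warmer, lid held open for the tea

### The job

Set the steel teapot on the wire tea-light warmer, well inside its ring, keeping the pot upright and its lid shut; set it down rather than dropping it, and let go of it. Then lift the lid by its knob and hold it open at about 60 degrees, clear of its stop, so that I can drop the tea in: the lid springs shut when let go, so finish while still holding it there, with the pot standing level on the warmer. Leave the other tea things where they are and do not push the warmer about.

Things in the scene. Friction and masses are not known exactly. Their poses are not given: they have to be found in the camera images.
- teapot: small steel teapot, loose, about 0.8 kg. Origin: centre of the underside; z up, spout to -x and black C handle to +x (reaching 88 mm from the axis, up to 103 mm high), lid hinge along y. Foot 94 mm across, belly 100 mm, then a straight neck 64 mm across from 70 mm up to the rim at 108 mm: take it there from above, across y. Round hinged lid, 63 mm across, sprung shut
- teapot_neck (a point): point on the teapot's axis at the middle of the straight neck, 88 mm above the underside
- lid_knob (a point): centre of the black ball knob, 16 mm across, on a 9 mm stem in the middle of the lid. Lid shut: on the pot's axis, 131 mm above the underside, 15 mm above the lid's top; the ball's top (139 mm) is the pot's highest point
- teapot_lid (a joint): angle of the lid in rad: 0 shut, 1.047 is 60 degrees, stop at 1.4. The hinge lies along the pot's y, at its x = +34 mm, 108 mm above the underside: the knob starts 34 mm in front of and 23 mm above it and swings up and back towards the handle. A weak spring (under 0.05 N m) shuts it. A tightly pinched ball hardly turns between the fingers: lean the tool along with the lid, or the pot tips
- warmer: black wire tea-light warmer, loose, about 0.6 kg, 66 mm high: solid round base plate 144 mm across with a tea light in the middle, three legs (outermost 138 mm across) and a wire ring on top. Origin: centre of its underside, z up
- warmer_seat (a point): centre of the warmer's seat, 62 mm above its underside: the top of the spokes on which the teapot's foot stands. The ring round it is 104 mm across inside and stands 4 mm above the spokes (so the 94 mm foot has 5 mm play all round)
- tea_box: cardboard box of tea, 71 x 126 x 76 mm; origin under its centre; leave alone
- mug: white mug, 87 x 121 x 96 mm with its handle; origin under its centre; leave alone
- canister: grey canister with a fixed lid and knob, 102 mm across, 150 mm high; origin under its centre; leave alone
- white_bowl: white stoneware bowl, 154 mm across, 62 mm high; origin under its centre; leave alone
- egg_timer: mechanical egg timer, 61 mm across, 44 mm high; origin under its centre; leave alone
Not all that is in view belongs to the job. Leave any blue look-alike of the teapot alone.

How it is judged:
On the way, in this order (a step that is already met when the one before it is completed fails the run):
1. the teapot stands on the warmer inside the ring, lid shut, let go of (horizontal distance between teapot and warmer_seat below 0.009 m and z of teapot in the frame of warmer_seat between -0.004 and 0.004 m and angle between teapot's own z axis and vertical below 0.07 rad and value of joint teapot_lid below 0.1 rad and contact force between the fingers and teapot below 0.05 N and linear speed of teapot below 0.02 m/s), for 0.2 s.
2. the lid has been lifted to about 60 degrees by the fingers (value of joint teapot_lid between 0.907 and 1.187 rad and contact force between the fingers and teapot above 0.1 N), for 0.2 s.
At the end, for the whole second after the job is handed in: Through the last second the fingers hold the lid still at 60 degrees, give or take 8 (0.907 to 1.187 rad), within 70 mm of its knob; the teapot stands on the spokes inside the ring (centre within 9 mm, height within 4 mm, at most 4 degrees off upright) and the warmer stands flat (all of step 2 and horizontal distance between teapot and warmer_seat below 0.009 m and z of teapot in the frame of warmer_seat between -0.004 and 0.004 m and angle between teapot's own z axis and vertical below 0.07 rad and velocity of joint teapot_lid between -0.1 and 0.1 rad/s and distance between the grasp point and lid_knob below 0.07 m and linear speed of teapot below 0.02 m/s and angle between warmer's own z axis and vertical below 0.03 rad); the arm keeps its last pose, push and grip.
It fails at once if the teapot is tipped more than 20 degrees (angle between teapot's own z axis and vertical above 0.35 rad).
It fails at once if the teapot is dropped (falls free of the fingers by more than about 10 mm) (contact force between the fingers and teapot below 0.02 N and linear speed of teapot above 0.45 m/s).
It fails at once if the lid is opened before the pot stands on the warmer (value of joint teapot_lid above 0.25 rad and (horizontal distance between teapot and warmer_seat above 0.02 m or z of teapot in the frame of warmer_seat above 0.02 m)).
It fails at once if the warmer is pushed more than 30 mm (distance of warmer from where it was at the start of the episode above 0.03 m).
It fails at once if the tea box, mug, canister, bowl or egg timer is moved more than 30 mm (distance of any of tea_box, mug, canister, white_bowl, egg_timer from where it was at the start of the episode above 0.03 m).
It also fails if it takes over 56 s, if anything falls off the work surface, if the arm or the gripper's body presses on something with over 40 N, if the wrist force passes 120 N, or if a joint passes its speed limit or range.

### The arm

A 6-joint arm with a two-finger parallel gripper is mounted at the origin on a cart in front of the work surface, level with it; the furniture and walls round the work are solid. World frame = base frame: x ahead of the robot, y to its left, z up, the work surface at z = 0. Lengths are in m, angles in rad, forces in N, time in s.
With the tool pointing down it reaches from about 0.35 to 1 m from the base axis. Payload 7.1 kg.
Tool frame: the origin (TCP) lies on the mounting face of the last link; the fingertips stand 173 mm ahead of it and the grasp point (between the pads) lies 155 mm ahead of it; z points along the fingers, y is the line along which they close (so a half turn about z gives the same grasp; the last joint's range is limited). The gripper opens to 85 mm and grips with 20 to 120 N. Pads are 22 mm wide; open, the fingers measure 114 mm over their backs; the gripper's body (76 mm by 85 mm) begins 54 mm behind the grasp point. The pads swing forward as they close: fully open they stand 13 mm farther back than shut.
Start: joints at [1.245, 0.423, 1.63, -0, 1.089, -0.019], TCP at [0.189, 0.596, 0.405] pointing down, gripper open.
Joint ranges: [-3, 3], [-0.9, 2.11], [0.09, 2.58], [-1.31, 4.45], [0.11, 2.69], [-2.54, 2.54]. Speed limits (rad/s): [2.39, 2.39, 3.01, 3.14, 3.14, 3.14].

### API

Orientations are given as a rotation vector (axis times angle).
In Python, from workcell import ctrl gives the robot as it stands.
- The arm moves only by the tool jog_arm, never from a script. Its argument "moves" is a list of rows, each a list of 7 numbers: the shift along the tool's x, y, z in cm, then the turn, a rotation vector about the tool's x, y, z in rad, then the finger opening in cm, from 0 to 8.54. In form: [[tx, ty, tz, rx, ry, rz, hand], ...]. A call has 1 to 20 rows; each row shifts and turns the commanded pose from where the row before left it, along the tool's axes as they then stand; what a row does not reach is not made up. A row lasts 1/8 s, in which the tool goes at most 62.5 mm and 10.7 degrees, less where a joint would pass 70% of its speed; a pose out of reach is approached as far as the arm can. A call with a gripper value outside its range is refused whole. The fingers move at their own pace and stop on an object; the grip force is fixed at half the most. Time passes only in rows, so rows that do not move let the fingers close. It gives the time, the measured TCP pose, the force, the opening and the grip force at its end, in the units of the state.
- ctrl.sense(): the state, without advancing time (a new reading comes with each control period).
- ctrl.capture(name): name is "scene" or "top" or "wrist"; returns (picture, depth): 400x640x3 uint8, red, green, blue; 400x640 float32, m along the optical axis (not along the pixel's ray), 0 where there is no reading.
- ctrl.get_calibration(name): a dict with "K" (3x3 intrinsics, pixels), "origin" and "attitude" of the camera in the world. Camera axes: x right, y down, z forward; pixel columns grow to the right and rows downward; lengths in m; the calibration is good to about 2 mm. The wrist camera is an equidistant fisheye: a pixel r from the principal point sees the ray r / f radians off the axis. A picture is of the moment at which its call begins: read the wrist's pose just before it. get_calibration takes no time and is no camera call; for the wrist camera it gives the pose at the moment of the call.
- ctrl.hand_in(): hands the job in; it is judged then, once.
The state is a dict: "clock": time; "joint_pos": joint angles; "joint_velocities": joint speeds; "tau": joint torques, N m; "eef_pos": TCP position; "tool_rot": TCP orientation; "contact_force": force on the tool from outside, world axes, zero at the start; "torque": the same for the moment, N m; "opening": finger opening in m; "finger_force": force on a finger pad.
Only numpy, scipy, OpenCV 4.12 (cv2) and the standard library are available. Lean on these libraries where they do the work, as an engineer would, in place of code of your own. Each camera call takes 0.05 s, during which the arm holds its last target. There are 200 camera calls.

## Working session

There is one attempt and no reset: what is moved stays moved. The work goes in short steps, Python scripts to look and compute and a tool call to move; the robot and the scene stay as the last step left them, time stands still between calls to the robot, and variables do not carry over. Pictures are saved under pics/ and viewed, at most 10 in all, crops included, and the job is handed in when it is done.

Besides the shell and the picture viewer there is one more tool, called after "Request:" as a command line: name --pt "numbers of a row" for each row, then --argument value for the rest. jog_arm: Moves the arm, as the interface text tells. Its arguments: {"type":"object","properties":{"moves":{"type":"array"}},"required":["moves"]}

```bash
mkdir -p pics; ls; cat > h.py <<'E'
import numpy as np, cv2
from scipy.spatial.transform import Rotation as R
from workcell import ctrl
def cal(n):
    c=ctrl.get_calibration(n); A=np.array(c["attitude"],float)
    if A.shape!=(3,3): A=R.from_rotvec(A).as_matrix() if A.size==3 else None
    return np.array(c["K"]),np.array(c["origin"]),A
def cloud(n,d):
    K,o,A=cal(n); v,u=np.mgrid[:d.shape[0],:d.shape[1]]
    p=np.stack([(u-K[0,2])/K[0,0]*d,(v-K[1,2])/K[1,1]*d,d],-1)
    return p@A.T+o
E
python3 - <<'E'
from h import *
s=ctrl.sense(); print({k:np.round(v,3) for k,v in s.items()})
for n in("top","scene"):
    print(ctrl.get_calibration(n))
    p,d=ctrl.capture(n); cv2.imwrite(f"pics/{n}0.png",p[:,:,::-1]); np.savez(f"{n}0.npz",p=p,d=d)
E
```

```text
pics
{'clock': np.float64(0.0), 'joint_pos': array([ 1.245,  0.424,  1.631,  0.   ,  1.089, -0.019]), 'joint_velocities': array([-0.   ,  0.001,  0.001,  0.001, -0.   ,  0.   ]), 'tau': array([ 1.0000e-03, -5.5738e+01, -2.8175e+01,  0.0000e+00,  7.0000e-03,
       -0.0000e+00]), 'eef_pos': array([0.189, 0.596, 0.404]), 'tool_rot': array([-4.800e-01, -3.104e+00,  2.000e-03]), 'contact_force': array([-0.49 , -0.258, -0.098]), 'torque': array([ 0.004, -0.008, -0.058]), 'finger_force': np.float64(0.0), 'opening': np.float64(0.086)}
{'K': array([[439.6450189 ,   0.        , 314.53975506],
       [  0.        , 439.6450189 , 194.53830495],
       [  0.        ,   0.        ,   1.        ]]), 'origin': array([0.2978805 , 0.01283274, 1.52864216]), 'attitude': array([-2.13531322,  2.12663919, -0.2200122 ])}
{'K': array([[450.7903971 ,   0.        , 320.16621141],
       [  0.        , 450.7903971 , 199.35742857],
       [  0.        ,   0.        ,   1.        ]]), 'origin': array([-0.40565062, -0.6917662 ,  0.73856672]), 'attitude': array([-1.88195214,  0.95186592, -0.57920711])}
```

View pics/top0.png

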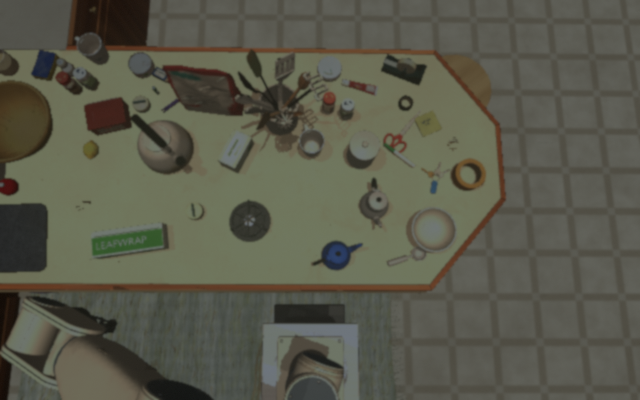

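View pics/scene0.png

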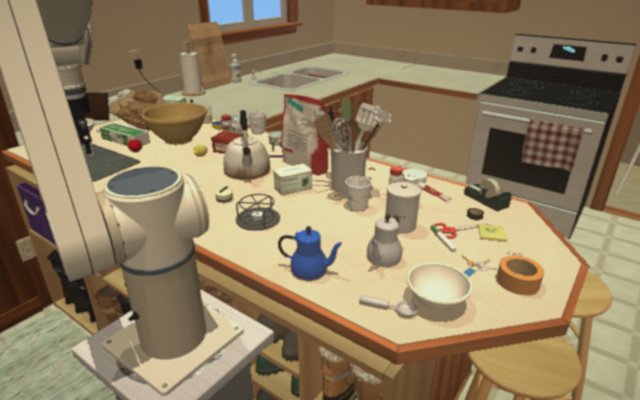

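The top view shows three pot-like things: the steel pot at (375,203), the blue look-alike at (336,255) and a big stove kettle at (165,145). The small steel pot at (375,203) fits the description. The warmer is at (250,221). I'll check this in a crop and measure.

```bash
python3 - <<'E'
from h import *
z=np.load("top0.npz"); p,d=z["p"],z["d"]; P=cloud("top",d)
a=cv2.resize(p[165:245,335:415],None,fx=5,fy=5,interpolation=2); b=cv2.resize(p[180:260,210:290],None,fx=5,fy=5,interpolation=2)
cv2.imwrite("pics/crop1.png",np.clip(np.hstack([a,b])[:,:,::-1].astype(float)*1.8,0,255).astype(np.uint8))
def stats(u0,u1,v0,v1,zb):
    Q=P[v0:v1,u0:u1].reshape(-1,3)
    for lo,hi in zb:
        q=Q[(Q[:,2]>lo)&(Q[:,2]<hi)]
        if len(q)>2:
            (c,r)=cv2.minEnclosingCircle(q[:,:2].astype(np.float32)); print(lo,hi,len(q),"mean",q.mean(0).round(4),"circ",np.round(c,4),round(r,4))
print("table",np.median(P[240:250,280:300,2]))
print("pot");stats(350,400,170,235,[(.02,.05),(.05,.07),(.07,.095),(.103,.122),(.125,.16)])
print("warmer");stats(220,280,190,250,[(.003,.03),(.05,.08)])
S=np.load("scene0.npz"); Q=cloud("scene",S["d"]).reshape(-1,3)
for nm,c in(("pot",P[203,375]),("warmer",P[221,250])):
    m=np.hypot(*(Q[:,:2]-c[:2]).T)<.1
    print(nm,c)
    for lo,hi in [(.003,.05),(.055,.075),(.075,.1),(.105,.12),(.125,.16)]:
        q=Q[m&(Q[:,2]>lo)&(Q[:,2]<hi)]
        if len(q)>3: print(lo,len(q),q.mean(0).round(4),q.min(0).round(3),q.max(0).round(3))
E
```

```text
table 0.0005247529374307058
pot
0.02 0.05 181 mean [ 0.5376 -0.2074  0.0397] circ [ 0.5551 -0.2125] 0.0694
0.05 0.07 164 mean [ 0.5372 -0.207   0.0578] circ [ 0.5519 -0.2144] 0.0743
0.07 0.095 64 mean [ 0.5349 -0.208   0.0819] circ [ 0.5552 -0.2163] 0.0802
0.103 0.122 300 mean [ 0.5501 -0.2182  0.1138] circ [ 0.5407 -0.2203] 0.0756
0.125 0.16 19 mean [ 0.5488 -0.2192  0.1382] circ [ 0.5493 -0.2203] 0.0076
warmer
0.003 0.03 1445 mean [0.4943 0.2093 0.0076] circ [0.4953 0.2128] 0.1449
0.05 0.08 305 mean [0.4934 0.2114 0.0641] circ [0.4937 0.2109] 0.0682
pot [ 0.53892062 -0.209647    0.11898702]
0.003 518 [ 0.519  -0.2374  0.0286] [ 0.459 -0.299  0.003] [ 0.589 -0.118  0.05 ]
0.055 226 [ 0.5221 -0.2331  0.0647] [ 0.474 -0.258  0.055] [ 0.631 -0.181  0.075]
0.075 225 [ 0.5245 -0.2302  0.0875] [ 0.463 -0.252  0.075] [ 0.629 -0.195  0.1  ]
0.105 248 [ 0.5427 -0.2243  0.1125] [ 0.516 -0.252  0.105] [ 0.587 -0.189  0.12 ]
0.125 29 [ 0.548  -0.221   0.1329] [ 0.541 -0.228  0.126] [ 0.559 -0.212  0.138]
warmer [0.48619982 0.20350587 0.05441012]
0.003 776 [0.4854 0.2057 0.0094] [0.419 0.136 0.003] [0.585 0.284 0.049]
0.055 243 [0.4909 0.21   0.0623] [0.436 0.153 0.055] [0.549 0.27  0.069]
```

View pics/crop1.png

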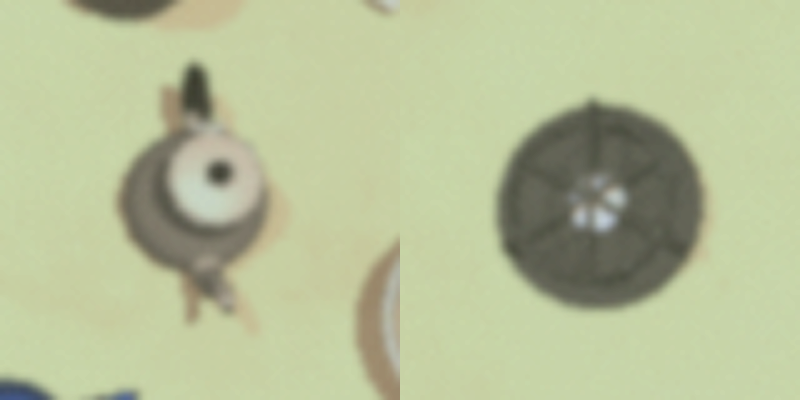

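The crop confirms it: a small bare-steel pot with a black handle at the image top (374,182), spout at (378,222) and knob at (379,199). The warmer's ring and spokes are centred at about (250,221).

```bash
python3 - <<'E'
from h import *
z=np.load("top0.npz"); p,d=z["p"].astype(int),z["d"]; P=cloud("top",d)
K,o,A=cal("top")
def ray(u,v,h):
    r=A@np.array([(u-K[0,2])/K[0,0],(v-K[1,2])/K[1,1],1]); return o+r*(h-o[2])/r[2]
g=p.sum(-1)
m=(g<150)&(P[:,:,2]>.04); m[:,:350]=0; m[:,400:]=0; m[:170]=0; m[235:]=0
n,l,st,c=cv2.connectedComponentsWithStats(m.astype(np.uint8))
for i in range(1,n): print(i,st[i],c[i].round(1),P[l==i].mean(0).round(4),P[l==i].max(0).round(3))
print("knob ray",ray(379.0,199.6,.135))
q=P[170:235,350:400]; k=(q[...,2]>.106)&(q[...,2]<.12); w=q[k]
lid=w[np.hypot(w[:,0]-.549,w[:,1]+.22)<.036]; print("lid",lid.mean(0),(lid.max(0)+lid.min(0))/2)
sp=q[(q[...,0]<.495)&(q[...,2]>.06)]; print("spout",sp.mean(0), len(sp))
# warmer
m=((g<330)&(P[:,:,2]<.09)).astype(np.uint8); m[:,:220]=0;m[:,280:]=0;m[:190]=0;m[252:]=0
c=max(cv2.findContours(m,0,2)[0],key=cv2.contourArea); e=cv2.fitEllipse(c); print("warm",e, ray(*e[0],.005),ray(*e[0],.064))
E
```

```text
1 [372 179   5   9  30] [373.6 183.2] [ 0.6131 -0.2124  0.0819] [ 0.626 -0.208  0.109]
2 [377 198   3   3   7] [378.3 199. ] [ 0.5485 -0.2173  0.1398] [ 0.552 -0.213  0.143]
3 [367 203   4   7   9] [368.2 206.1] [ 0.5347 -0.1926  0.0812] [ 0.545 -0.188  0.094]
4 [372 210   1   1   1] [372. 210.] [ 0.5217 -0.205   0.081 ] [ 0.522 -0.205  0.081]
knob ray [ 0.54738908 -0.22033136  0.135     ]
lid [ 0.54959734 -0.21908983  0.11413132] [ 0.55210464 -0.21947655  0.11310673]
spout [ 0.4375634  -0.17132605  0.40937562] 45
warm ((249.37210083007812, 220.50326538085938), (60.310604095458984, 389.74871826171875), 89.995849609375) [0.49424048 0.21212731 0.005     ] [0.48663683 0.20441003 0.064     ]
```

Request:
jog_arm --pt "-3.27 -3.72 0 0 0 0 8.54" --pt "-3.27 -3.72 0 0 0 0 8.54" --pt "-3.27 -3.72 0 0 0 0 8.54" --pt "-3.27 -3.72 0 0 0 0 8.54" --pt "-3.27 -3.72 0 0 0 0 8.54" --pt "-3.27 -3.72 0 0 0 0 8.54" --pt "-3.27 -3.72 0 0 0 0 8.54" --pt "-3.27 -3.72 0 0 0 0 8.54" --pt "-3.27 -3.72 0 0 0 0 8.54" --pt "-3.27 -3.72 0 0 0 0 8.54" --pt "-3.27 -3.72 0 0 0 0 8.54" --pt "-3.27 -3.72 0 0 0 0 8.54" --pt "-3.27 -3.72 0 0 0 0 8.54" --pt "-3.27 -3.72 0 0 0 0 8.54" --pt "-3.27 -3.72 0 0 0 0 8.54" --pt "-3.27 -3.72 0 0 0 0 8.54" --pt "-3.27 -3.72 0 0 0 0 8.54" --pt "-3.27 -3.72 0 0 0 0 8.54"

```text
clock: 2.35
eef_pos: [0.5479, -0.2219, 0.4044]
tool_rot: [-0.48, -3.104, -0.0]
contact_force: [0.7, 0.3, 0.9]
opening: 0.0851
finger_force: 0.0
```

Request:
jog_arm --pt "0 0 0 0 0 0.17 8.54" --pt "0 0 0 0 0 0.17 8.54" --pt "0 0 0 0 0 0.17 8.54" --pt "0 0 0 0 0 0.17 8.54" --pt "0 0 0 0 0 0.17 8.54" --pt "0 0 0 0 0 0.17 8.54" --pt "0 0 0 0 0 0.17 8.54" --pt "0 0 0 0 0 0.17 8.54" --pt "0 0 0 0 0 0.17 8.54" --pt "0 0 0 0 0 0.17 8.54" --pt "0 0 0 0 0 0.17 8.54" --pt "0 0 0 0 0 0.17 8.54" --pt "0 0 0 0 0 0.17 8.54" --pt "0 0 0 0 0 0.17 8.54" --pt "0 0 0 0 0 0.17 8.54" --pt "0 0 0 0 0 0.18 8.54" --pt "0 0 0 0 0 0 8.54"

```text
clock: 4.47
eef_pos: [0.5475, -0.2202, 0.4044]
tool_rot: [-3.137, -0.167, 0.001]
contact_force: [-0.7, 1.0, -0.2]
opening: 0.0854
finger_force: 0.0
```

```bash
python3 - <<'E'
from h import *
s=ctrl.sense(); print({k:np.round(s[k],3) for k in("clock","joint_pos","eef_pos","tool_rot","contact_force")})
print(R.from_rotvec(s["tool_rot"]).as_matrix().round(3))
c=ctrl.get_calibration("wrist"); print(c)
p,d=ctrl.capture("wrist"); cv2.imwrite("pics/w1.png",p[:,:,::-1]); np.savez("w1.npz",p=p,d=d,**{k:np.array(v) for k,v in c.items()})
E
```

```text
{'clock': np.float64(4.475), 'joint_pos': array([-0.403,  0.373,  1.709, -0.   ,  1.06 ,  1.062]), 'eef_pos': array([ 0.547, -0.22 ,  0.404]), 'tool_rot': array([-3.137e+00, -1.670e-01,  1.000e-03]), 'contact_force': array([-0.671,  0.966, -0.163])}
[[ 0.994  0.106 -0.001]
 [ 0.106 -0.994  0.   ]
 [-0.001 -0.    -1.   ]]
{'K': array([[309.70691629,   0.        , 322.74578735],
       [  0.        , 309.70691629, 197.13709476],
       [  0.        ,   0.        ,   1.        ]]), 'origin': array([ 0.61271287, -0.21348548,  0.37420742]), 'attitude': array([ 2.18387336, -1.96299905, -0.26080798])}
```

View pics/w1.png

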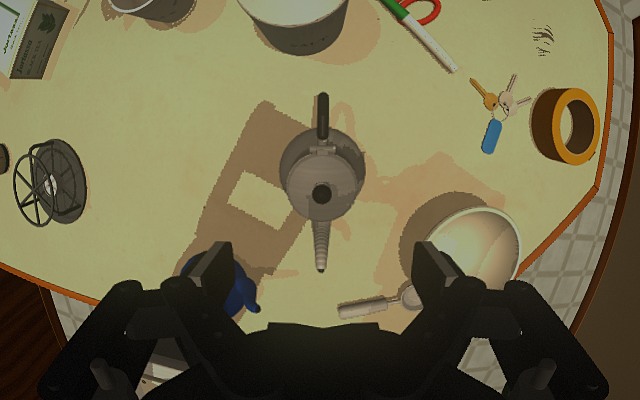

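The wrist view shows the pot directly below and lined up with the gripper: handle at (322,115), knob at (321,194), spout tip at (321,270). The bowl (460,245) and blue pot (215,280) lie to the sides. I'll refine from rays.

```bash
cat >> h.py <<'E'
def wray(c,u,v,h):
    K,o=c["K"],c["origin"]; A=R.from_rotvec(c["attitude"]).as_matrix()
    x,y=u-K[0,2],v-K[1,2]; r=np.hypot(x,y); t=r/K[0,0]; s=np.sin(t)/r if r>0 else 0
    d=A@np.array([x*s,y*s,np.cos(t)]); return o+d*(h-o[2])/d[2]
def toaxes(s,w): return R.from_rotvec(s["tool_rot"]).inv().apply(np.asarray(w)-s["eef_pos"])*100
E
python3 - <<'E'
from h import *
c=dict(np.load("w1.npz")); p=c["p"].astype(int); g=p.sum(-1)
def blob(u0,u1,v0,v1,t):
    m=np.zeros(g.shape,np.uint8); m[v0:v1,u0:u1]=(g[v0:v1,u0:u1]<t); n,l,st,ce=cv2.connectedComponentsWithStats(m); i=1+st[1:,4].argmax(); print(st[i],ce[i].round(1)); return ce[i]
k=blob(300,345,175,212,130); h=blob(305,340,85,145,130)
K=wray(c,*k,.132); H=wray(c,*h,.095); S=wray(c,321,268,.09); print("knob",K,"handle",H,"spout",S)
for a,b in((H,K),(K,S),(H,S)): print(np.degrees(np.arctan2(*(a-b)[1::-1])))
s=ctrl.sense(); print(toaxes(s,[*K[:2],.2445]))
E
```

```text
[313 185  18  19 266] [321.5 193.9]
[317  93  12  46 286] [322.5 116.2]
knob [ 0.55060336 -0.21866316  0.132     ] handle [ 0.6123875  -0.21280036  0.095     ] spout [ 0.46134935 -0.22731021  0.09      ]
5.420665699323458
5.533622456354312
5.487421176847296
[ 0.33144201 -0.11958082 15.99371869]
```

Request:
jog_arm --pt "0.2 -0.1 0 0 0 0 8.54" --pt "0 0 0 0 0.15 0 8.54" --pt "0 0 0 0 0 0 8.54"

```text
clock: 4.9
eef_pos: [0.549, -0.219, 0.4047]
tool_rot: [-3.121, -0.165, -0.233]
contact_force: [-0.0, -0.4, -0.8]
opening: 0.0853
finger_force: 0.0
```

```bash
python3 - <<'E'
from h import *
s=ctrl.sense(); print({k:np.round(s[k],4) for k in("clock","joint_pos","eef_pos","tool_rot")})
E
```

```text
{'clock': np.float64(4.9), 'joint_pos': array([-0.4157,  0.3511,  1.745 ,  0.0932,  0.9182,  0.9973]), 'eef_pos': array([ 0.549 , -0.219 ,  0.4047]), 'tool_rot': array([-3.1206, -0.1653, -0.2329])}
```

Request:
jog_arm --pt "0 0 0 0 -0.15 0 8.54" --pt "0 0 2.5 0 0 0 8.54" --pt "0 0 2.5 0 0 0 8.54" --pt "0 0 2.5 0 0 0 8.54" --pt "0 0 2.5 0 0 0 8.54" --pt "0 0 2 0 0 0 8.54" --pt "0 0 1 0 0 0 8.54" --pt "0 0 1 0 0 0 8.54" --pt "0 0 1 0 0 0 8.54" --pt "0 0 0.5 0 0 0 8.54" --pt "0 0 0.4 0 0 0 8.54" --pt "0 0 0 0 0 0 8.54"

```text
clock: 6.4
eef_pos: [0.5495, -0.2191, 0.2456]
tool_rot: [-3.137, -0.165, 0.0]
contact_force: [-0.4, -0.1, -0.7]
opening: 0.0854
finger_force: 0.0
```

Request:
jog_arm --pt "0 0 0 0 0 0 5.5" --pt "0 0 0 0 0 0 5.5" --pt "0 0 0 0 0 0 5.5" --pt "0 0 0 0 0 0 5.5" --pt "0 0 0 0 0 0 5.5" --pt "0 0 0 0 0 0 5.5" --pt "0 0 0 0 0 0 5.5" --pt "0 0 -0.5 0 0 0 5.5" --pt "0 0 -1 0 0 0 5.5" --pt "0 0 -2 0 0 0 5.5" --pt "0 0 -3 0 0 0 5.5" --pt "0 0 -4 0 0 0 5.5" --pt "0 0 -4 0 0 0 5.5" --pt "0 0 -1.5 0 0 0 5.5" --pt "0 0 0 0 0 0 5.5"

```text
clock: 8.28
eef_pos: [0.5494, -0.2191, 0.4068]
tool_rot: [3.136, 0.164, 0.003]
contact_force: [-0.6, 0.6, -7.4]
opening: 0.0626
finger_force: 68.5
```

```bash
cat > k.py <<'E'
from h import *
from scipy.optimize import least_squares
D=[([1.245,.423,1.630,0,1.089,-.019],[.189,.596,.4045],[-.48,-3.104,.001]),
([-.403,.373,1.709,0,1.06,1.062],[.5475,-.2202,.4044],[-3.137,-.167,.001]),
([-.4157,.3511,1.745,.0932,.9182,.9973],[.549,-.219,.4047],[-3.1206,-.1653,-.2329])]
E
python3 - <<'E'
from h import *
s=ctrl.sense(); print({k:np.round(s[k],4) for k in("clock","joint_pos","eef_pos","tool_rot","contact_force","opening","finger_force")})
p,d=ctrl.capture("wrist"); q,_=ctrl.capture("scene"); cv2.imwrite("pics/w2.png",np.hstack([p[80:330,200:450],q[170:420-0,280:480][:230].repeat(1,0) if 0 else cv2.resize(q[190:290,330:470],(350,250))])[:,:,::-1])
E
```

```text
{'clock': np.float64(8.275), 'joint_pos': array([-0.3996,  0.3716,  1.705 , -0.    ,  1.0628,  1.0665]), 'eef_pos': array([ 0.5494, -0.2191,  0.4068]), 'tool_rot': array([3.1363e+00, 1.6440e-01, 3.1000e-03]), 'contact_force': array([-0.6099,  0.5549, -7.4427]), 'opening': np.float64(0.0626), 'finger_force': np.float64(68.5185)}
```

View pics/w2.png

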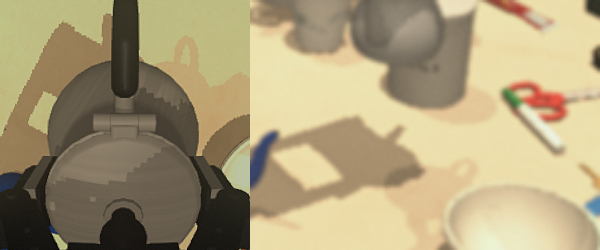

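The grasp is good: pot held level across the neck, lid shut. I'll carry it to just short of the warmer and turn the handle left, so the lean for the lid goes to the side.

Request:
jog_arm --pt "-0.1 -1.3 0 0 0 0 5.5" --pt "-0.2 -2.5 0 0 0 0 5.5" --pt "-0.2 -3 0 0 0 0 5.5" --pt "-0.2 -3 0 0 0 0 5.5" --pt "-0.2 -3 0 0 0 0 5.5" --pt "-0.2 -3 0 0 0 0 5.5" --pt "-0.2 -3 0 0 0 0 5.5" --pt "-0.2 -3 0 0 0 0 5.5" --pt "-0.2 -3 0 0 0 0 5.5" --pt "-0.2 -3 0 0 0 0 5.5" --pt "-0.2 -2.5 0 0 0 0 5.5" --pt "-0.1 -1.4 0 0 0 0 5.5" --pt "0 0 0 0 0 0 5.5"

```text
clock: 10.0
eef_pos: [0.4938, 0.0951, 0.4055]
tool_rot: [3.137, 0.168, -0.001]
contact_force: [0.6, 0.4, -8.6]
opening: 0.0625
finger_force: 68.6
```

Request:
jog_arm --pt "0 0 0 0 0 -0.05 5.5" --pt "0 0 0 0 0 -0.1 5.5" --pt "0 0 0 0 0 -0.12 5.5" --pt "0 0 0 0 0 -0.12 5.5" --pt "0 0 0 0 0 -0.12 5.5" --pt "0 0 0 0 0 -0.12 5.5" --pt "0 0 0 0 0 -0.12 5.5" --pt "0 0 0 0 0 -0.12 5.5" --pt "0 0 0 0 0 -0.12 5.5" --pt "0 0 0 0 0 -0.12 5.5" --pt "0 0 0 0 0 -0.1 5.5" --pt "0 0 0 0 0 -0.1 5.5" --pt "0 0 0 0 0 -0.04 5.5" --pt "0 0 0 0 0 0 5.5" --pt "0 0 0 0 0 0 5.5"

```text
clock: 11.88
eef_pos: [0.4944, 0.0936, 0.4056]
tool_rot: [2.348, 2.087, -0.0]
contact_force: [-0.3, 0.0, -8.7]
opening: 0.0623
finger_force: 68.6
```

```bash
python3 - <<'E'
from h import *
s=ctrl.sense(); print({k:np.round(s[k],4) for k in("clock","joint_pos","eef_pos","tool_rot","contact_force","opening")})
print(R.from_rotvec(s["tool_rot"]).as_matrix().round(3))
c=ctrl.get_calibration("wrist")
p,d=ctrl.capture("wrist"); cv2.imwrite("pics/w3.png",p[:,:,::-1]); np.savez("w3.npz",p=p,d=d,**{k:np.array(v) for k,v in c.items()})
E
```

```text
{'clock': np.float64(11.875), 'joint_pos': array([ 1.6340e-01,  2.4320e-01,  1.8943e+00, -1.0000e-04,  1.0043e+00,
        2.8070e-01]), 'eef_pos': array([0.4944, 0.0936, 0.4056]), 'tool_rot': array([ 2.3478e+00,  2.0875e+00, -3.0000e-04]), 'contact_force': array([-0.3181,  0.0476, -8.6759]), 'opening': np.float64(0.0623)}
[[ 0.117  0.993 -0.   ]
 [ 0.993 -0.117 -0.   ]
 [-0.    -0.    -1.   ]]
```

View pics/w3.png

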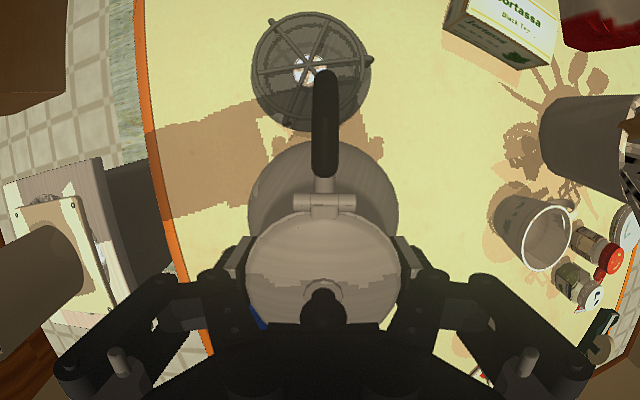

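The wrist view shows the warmer ahead with its ring centred at about (309,68). The handle at (325,120) barely covers it. I'll fit the ring from wrist depth.

```bash
cat >> k.py <<'E'
D+=[([-.3996,.3716,1.705,0,1.0628,1.0665],[.5494,-.2191,.4068],[3.1363,.1644,.0031]),
([.1634,.2432,1.8943,0,1.0043,.2807],[.4944,.0936,.4056],[2.3478,2.0875,-.0003])]
E
python3 - <<'E'
from h import *
from scipy.optimize import least_squares
c=dict(np.load("w3.npz")); d=c["d"]; K=c["K"]; A=R.from_rotvec(c["attitude"]).as_matrix()
v,u=np.mgrid[:400,:640]; x,y=u-K[0,2],v-K[1,2]; r=np.hypot(x,y)+1e-9; t=r/K[0,0]
P=np.stack([x/r*np.tan(t)*d,y/r*np.tan(t)*d,d],-1)@A.T+c["origin"]
W=P[5:160,230:400].reshape(-1,3); ok=d[5:160,230:400].ravel()>0
W=W[ok]; n=np.hypot(W[:,0]-.493,W[:,1]-.211); print("table z",np.median(W[(n>.09)&(W[:,2]<.02)][:,2]))
for lo,hi,ra,rb in((.055,.075,.045,.065),(.001,.012,0,.08)):
    q=W[(W[:,2]>lo)&(W[:,2]<hi)&(n>ra)&(n<rb)]
    f=lambda p:np.hypot(q[:,0]-p[0],q[:,1]-p[1])-p[2]
    s=least_squares(f,[.493,.211,.054],loss="soft_l1",f_scale=.003); print(lo,len(q),s.x.round(4),q.mean(0).round(4),q.min(0).round(3),q.max(0).round(3))
g=c["p"].astype(int).sum(-1); 
m=np.zeros((400,640),np.uint8); m[5:150,235:400]=(c["p"][5:150,235:400,1]<95); print(m.sum())
# foot/neck: knob position check
s=ctrl.sense(); print(toaxes(s,[.4932,.2113,.308]))
E
```

```text
table z 0.0004160661112107833
0.055 1813 [0.4937 0.2125 0.0538] [0.4933 0.2172 0.0655] [0.437 0.154 0.055] [0.558 0.269 0.069]
0.001 6968 [0.4954 0.2104 0.0529] [0.4917 0.2165 0.0074] [0.414 0.133 0.001] [0.573 0.284 0.011]
8277
[11.66963871 -1.49501654  9.76438687]
```

Request:
jog_arm --pt "1 -0.2 0 0 0 0 5.5" --pt "2 -0.3 0 0 0 0 5.5" --pt "2.5 -0.3 0 0 0 0 5.5" --pt "2.5 -0.3 0 0 0 0 5.5" --pt "2 -0.2 0 0 0 0 5.5" --pt "1.2 -0.1 0 0 0 0 5.5" --pt "0.4 -0.1 1 0 0 0 5.5" --pt "0 0 2 0 0 0 5.5" --pt "0 0 2 0 0 0 5.5" --pt "0 0 1 0 0 0 5.5" --pt "0 0 0 0 0 0 5.5" --pt "0 0 0 0 0 0 5.5"

```text
clock: 13.42
eef_pos: [0.4934, 0.2108, 0.3463]
tool_rot: [2.346, 2.088, 0.002]
contact_force: [0.4, 1.0, -8.2]
opening: 0.0624
finger_force: 68.7
```

```bash
python3 - <<'E'
from h import *
s=ctrl.sense(); print({k:np.round(s[k],4) for k in("clock","joint_pos","eef_pos","tool_rot","contact_force","opening")})
print(toaxes(s,[.4933,.2112,.3076]))
p,d=ctrl.capture("scene"); q=cv2.resize(p[120:240,200:330],(650,600),interpolation=cv2.INTER_CUBIC); cv2.imwrite("pics/s4.png",q[:,:,::-1])
E
```

```text
{'clock': np.float64(13.425), 'joint_pos': array([ 0.3816,  0.3733,  1.8704, -0.    ,  0.8968,  0.4979]), 'eef_pos': array([0.4934, 0.2108, 0.3463]), 'tool_rot': array([2.3465e+00, 2.0884e+00, 1.5000e-03]), 'contact_force': array([ 0.4064,  0.9533, -8.1508]), 'opening': np.float64(0.0624)}
[ 0.03724085 -0.01433868  3.86871012]
```

View pics/s4.png

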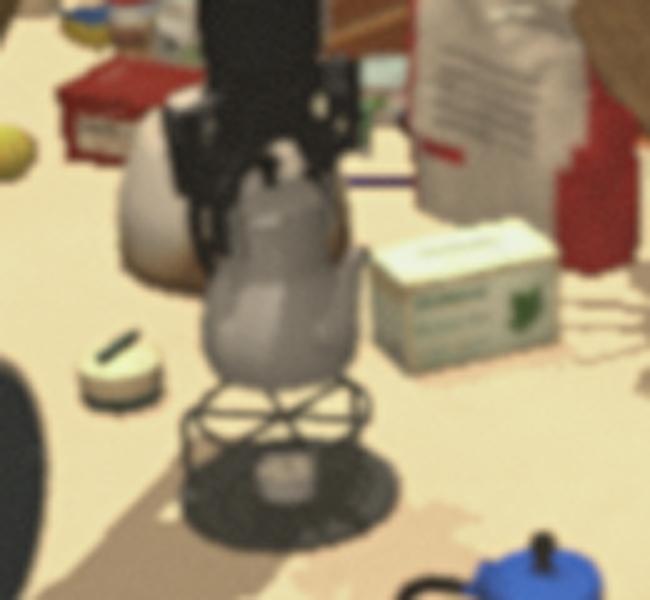

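The pot hangs centred over the ring: foot at crop (281,380), ring about (278,410). Lowering.

Request:
jog_arm --pt "0 0 1 0 0 0 5.5" --pt "0 0 1 0 0 0 5.5" --pt "0 0 0.7 0 0 0 5.5" --pt "0 0 0.4 0 0 0 5.5" --pt "0 0 0.3 0 0 0 5.5" --pt "0 0 0.2 0 0 0 5.5" --pt "0 0 0 0 0 0 5.5" --pt "0 0 0 0 0 0 5.5"

```text
clock: 14.48
eef_pos: [0.493, 0.2109, 0.3099]
tool_rot: [2.346, 2.089, 0.0]
contact_force: [-0.6, 0.5, -8.7]
opening: 0.0626
finger_force: 68.7
```

Request:
jog_arm --pt "0 0 0.15 0 0 0 5.5" --pt "0 0 0 0 0 0 5.5"

```text
clock: 14.72
eef_pos: [0.4931, 0.2109, 0.3084]
tool_rot: [2.346, 2.089, 0.001]
contact_force: [-0.4, 0.7, -7.4]
opening: 0.0625
finger_force: 69.3
```

Request:
jog_arm --pt "0 0 0.1 0 0 0 5.5" --pt "0 0 0 0 0 0 5.5"

```text
clock: 14.98
eef_pos: [0.4931, 0.2109, 0.3082]
tool_rot: [2.346, 2.089, 0.001]
contact_force: [-3.9, -1.4, 5.8]
opening: 0.0625
finger_force: 70.4
```

Request:
jog_arm --pt "0 0 0.1 0 0 0 5.5" --pt "0 0 0 0 0 0 5.5"

```text
clock: 15.22
eef_pos: [0.4932, 0.211, 0.3082]
tool_rot: [2.346, 2.089, 0.002]
contact_force: [-6.8, -2.7, 16.1]
opening: 0.0622
finger_force: 71.6
```

Request:
jog_arm --pt "0 0 -0.15 0 0 0 5.5" --pt "0 0 0 0 0 0 7" --pt "0 0 0 0 0 0 8.54" --pt "0 0 0 0 0 0 8.54" --pt "0 0 0 0 0 0 8.54" --pt "0 0 0 0 0 0 8.54" --pt "0 0 -0.5 0 0 0 8.54" --pt "0 0 -1 0 0 0 8.54" --pt "0 0 -2 0 0 0 8.54" --pt "0 0 -2.5 0 0 0 8.54" --pt "0 0 -2.5 0 0 0 8.54" --pt "0 0 -1.5 0 0 0 8.54" --pt "0 0 0 0 0 0 8.54" --pt "0 0 0 0 0 0 8.54"

```text
clock: 16.98
eef_pos: [0.4927, 0.2107, 0.407]
tool_rot: [-2.346, -2.089, 0.002]
contact_force: [0.2, -0.2, -0.6]
opening: 0.0854
finger_force: 0.0
```

```bash
cat >> k.py <<'E'
D+=[([.3816,.3733,1.8704,0,.8968,.4979],[.4934,.2108,.3463],[2.3465,2.0884,.0015])]
E
python3 - <<'E'
from h import *
s=ctrl.sense(); print({k:np.round(s[k],4) for k in("clock","joint_pos","eef_pos","tool_rot","contact_force","opening")})
c=ctrl.get_calibration("wrist")
p,d=ctrl.capture("wrist"); np.savez("w5.npz",p=p,d=d,**{k:np.array(v) for k,v in c.items()})
q,e=ctrl.capture("scene"); t,td=ctrl.capture("top"); np.savez("s5.npz",p=q,d=e,t=t,td=td)
q=cv2.resize(q[130:240,210:320],(400,400),interpolation=cv2.INTER_CUBIC); cv2.imwrite("pics/s5.png",np.hstack([q,p[:,120:520]])[:,:,::-1])
E
```

```text
{'clock': np.float64(16.975), 'joint_pos': array([ 3.8190e-01,  2.9020e-01,  1.8248e+00, -1.0000e-04,  1.0278e+00,
        4.9800e-01]), 'eef_pos': array([0.4927, 0.2107, 0.407 ]), 'tool_rot': array([-2.3462e+00, -2.0887e+00,  1.8000e-03]), 'contact_force': array([ 0.176 , -0.2017, -0.613 ]), 'opening': np.float64(0.0854)}
```

View pics/s5.png

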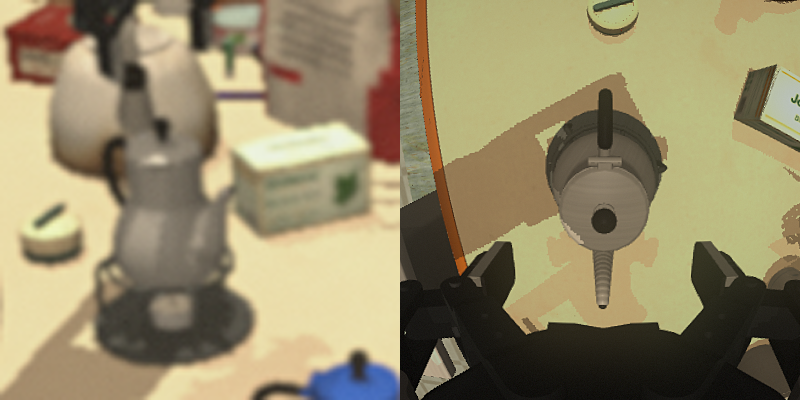

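The pot stands seated in the ring, lid shut and released. In the full wrist frame the knob is at (324,220), the handle at (325,120) and the spout at (322,305). Next I'll locate the knob and check that the arm can reach the 60° lean.

```bash
cat >> k.py <<'E'
D+=[([.3819,.2902,1.8248,0,1.0278,.498],[.4927,.2107,.407],[-2.3462,-2.0887,.0018])]
def fk(p,q):
    a,hs,L2,L3,off,d6,c=p
    A=R.from_euler("Z",q[0]+c); 
    u=lambda t:np.array([np.sin(t),0,np.cos(t)])
    t=q[1]+q[2]; w=np.array([a,0,hs])+L2*u(q[1])+L3*u(t)+off*u(t+np.pi/2)
    Rt=A*R.from_euler("Y",t)*R.from_euler("Z",q[3])*R.from_euler("Y",q[4])*R.from_euler("Z",q[5])*R.from_euler("Z",np.pi/2)
    return A.apply(w)+d6*Rt.apply([0,0,1]),Rt
E
python3 - <<'E'
from k import *
def res(p):
    o=[]
    for q,x,r in D:
        X,Rt=fk(p,q); o+=list((X-x)*1000)+list(((Rt.inv()*R.from_rotvec(r)).as_rotvec())*300)
    return o+list((np.array(p)-[0,.3,.45,.45,0,.11,0])*.5)
s=least_squares(res,[0,.3,.45,.45,0,.11,0]); print(s.x.round(4)); print(np.array(res(s.x))[:-7].reshape(-1,6).round(1))
P=s.x; np.save("P.npy",P)
c=dict(np.load("w5.npz")); g=c["p"].astype(int).sum(-1)
m=np.zeros(g.shape,np.uint8); m[200:240,305:345]=g[200:240,305:345]<130
n,l,st,ce=cv2.connectedComponentsWithStats(m); i=1+st[1:,4].argmax(); k=ce[i]; print(st[i],k)
K=wray(c,*k,.194); H=wray(c,325,118,.16); S=wray(c,322.5,303,.155); print("knob",K,H,S,[np.degrees(np.arctan2(*(a-b)[1::-1])) for a,b in((H,K),(K,S),(H,S))])
z=np.load("s5.npz"); Q=cloud("scene",z["d"]).reshape(-1,3); q=Q[(np.hypot(Q[:,0]-.493,Q[:,1]-.211)<.015)&(Q[:,2]>.187)&(Q[:,2]<.215)]; print("scene knob",len(q),q.mean(0),q.max(0))
now=ctrl.sense(); print("tool axes to knob",toaxes(now,[*K[:2],.194+.155]))
# lean feasibility
h=np.radians(83.3); ax=np.array([-np.sin(h),np.cos(h),0]); hx=np.array([np.cos(h),np.sin(h),0])
T0=R.from_rotvec(now["tool_rot"]); piv=np.array([*K[:2],.17])+.034*hx; tcp0=np.array([*K[:2],.194+.155])
q=np.array(now["joint_pos"])
lb=np.array([-3,-.9,.09,-1.31,.11,-2.54]);ub=np.array([3,2.11,2.58,4.45,2.69,2.54])
for a in np.radians([0,15,30,45,60]):
    r=R.from_rotvec(ax*a); X=piv+r.apply(tcp0-piv); T=r*T0
    f=lambda q:np.r_[(fk(P,q)[0]-X)*10,(fk(P,q)[1].inv()*T).as_rotvec()]
    so=least_squares(f,np.clip(q,lb+.01,ub-.01),bounds=(lb,ub)); q=so.x; print(round(np.degrees(a)),X.round(3),q.round(2),so.cost.round(6))
E
```

```text
[2.000e-04 3.200e-01 5.641e-01 4.842e-01 7.740e-02 1.366e-01 1.620e-02]
[[ 1.3 -0.9  0.1  0.1  0.2  4.9]
 [-0.9 -2.4 -0.1 -0.  -0.1  4.7]
 [ 0.2 -1.9  0.1 -0.7  0.   4.8]
 [-0.9 -2.1 -0.1 -0.  -0.   4.9]
 [ 0.5 -3.7  0.  -0.  -0.   4.9]
 [ 1.2 -3.   0.   0.  -0.   4.9]
 [ 1.  -3.  -0.  -0.  -0.   4.8]]
[312 209  24  24 379] [323.90237467 220.01846966]
knob [0.49363963 0.21211751 0.194     ] [0.50165691 0.27405789 0.16      ] [0.48232791 0.12382378 0.155     ] [np.float64(82.62490195975374), np.float64(82.69933632823357), np.float64(82.6686445877473)]
scene knob 19 [0.49022372 0.20778844 0.19505611] [0.49720572 0.21553706 0.20056951]
tool axes to knob [0.15284791 0.07904754 5.77410349]
0 [0.494 0.212 0.349] [0.39 0.37 1.87 0.   0.91 0.52] 0.0
15 [0.499 0.259 0.352] [ 0.51  0.43  1.77 -0.23  1.11  0.77] 0.0
30 [0.505 0.306 0.342] [ 0.61  0.53  1.66 -0.39  1.34  0.91] 0.0
45 [0.51  0.348 0.321] [ 0.69  0.65  1.56 -0.5   1.57  0.99] 0.0
60 [0.514 0.383 0.289] [ 0.74  0.78  1.46 -0.6   1.78  1.03] 0.0
```

The lean is reachable with good joint margins. I'll descend on the knob with the fingers partly closed and keep the tips just above the lid.

Request:
jog_arm --pt "0.1 0.08 0 0 0 0.01 4" --pt "0 0 0 0 0 0 4" --pt "0 0 0 0 0 0 4" --pt "0 0 1.5 0 0 0 4" --pt "0 0 1.5 0 0 0 4" --pt "0 0 1 0 0 0 4" --pt "0 0 0.6 0 0 0 4" --pt "0 0 0.4 0 0 0 4" --pt "0 0 0.3 0 0 0 4" --pt "0 0 0 0 0 0 4" --pt "0 0 0 0 0 0 4"

```text
clock: 18.5
eef_pos: [0.494, 0.2118, 0.355]
tool_rot: [2.357, 2.077, 0.001]
contact_force: [-0.5, -0.8, -0.1]
opening: 0.0402
finger_force: 0.0
```

Request:
jog_arm --pt "0 0 0 0 0 0 3" --pt "0 0 0 0 0 0 2" --pt "0 0 0 0 0 0 1" --pt "0 0 0 0 0 0 1" --pt "0 0 0 0 0 0 1" --pt "0 0 0 0 0 0 1"

```text
clock: 19.25
eef_pos: [0.4938, 0.2117, 0.3548]
tool_rot: [-2.357, -2.077, 0.0]
contact_force: [-2.7, -0.2, 3.7]
opening: 0.0118
finger_force: 58.5
```

```bash
python3 - <<'E'
from h import *
s=ctrl.sense(); print({k:np.round(s[k],4) for k in("clock","joint_pos","eef_pos","tool_rot","contact_force","opening","finger_force")})
q,e=ctrl.capture("scene");p,d=ctrl.capture("wrist")
q=cv2.resize(q[130:240,210:320],(400,400),interpolation=cv2.INTER_CUBIC); cv2.imwrite("pics/s6.png",np.hstack([q,p[:,120:520]])[:,:,::-1])
E
```

```text
{'clock': np.float64(19.25), 'joint_pos': array([3.8290e-01, 3.6230e-01, 1.8627e+00, 1.0000e-04, 9.1690e-01,
       5.0890e-01]), 'eef_pos': array([0.4938, 0.2117, 0.3548]), 'tool_rot': array([-2.3568e+00, -2.0771e+00,  4.0000e-04]), 'contact_force': array([-2.6573, -0.1942,  3.6973]), 'opening': np.float64(0.0118), 'finger_force': np.float64(58.4971)}
```

View pics/s6.png

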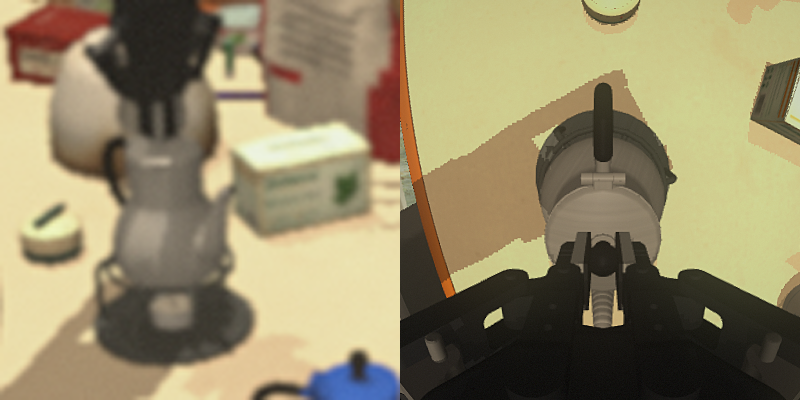

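The pads straddle the knob, seen at full-frame (323,258), and hold it with the tips just above the lid. I'll open gently about the hinge and check after 12°.

Request:
jog_arm --pt "0.97 0 -0.15 0 -0.0524 0 1" --pt "0.97 0 -0.15 0 -0.0524 0 1" --pt "0.97 0 -0.15 0 -0.0524 0 1" --pt "0.97 0 -0.15 0 -0.0524 0 1" --pt "0 0 0 0 0 0 1"

```text
clock: 19.98
eef_pos: [0.4988, 0.251, 0.3572]
tool_rot: [2.245, 1.981, -0.237]
contact_force: [-0.9, -2.8, 1.7]
opening: 0.0121
finger_force: 58.6
```

```bash
cat > c.py <<'E'
from h import *
s=ctrl.sense(); T=R.from_rotvec(s["tool_rot"]); print({k:np.round(s[k],4) for k in("clock","joint_pos","eef_pos","contact_force","torque","opening","finger_force")})
print("lean",np.degrees(np.arccos(-T.as_matrix()[2,2])),"grasp",(s["eef_pos"]+T.apply([0,0,.155])).round(4))
h=np.radians(82.8); hx=np.array([np.cos(h),np.sin(h),0]); hy=np.array([-np.sin(h),np.cos(h),0]); piv=np.array([.4936,.2119,.1706])+.034*hx
b=s["eef_pos"]+T.apply([0,0,.161])-piv; print("ball angle if held",np.degrees(np.arctan2(b[2],-b@hx)-np.arctan2(.023,.034)),"radius",np.hypot(b[2],b@hx),"lateral",b@hy,"F in pot axes",np.dot(s["contact_force"],hx),np.dot(s["contact_force"],hy))
E
python3 c.py
```

```text
{'clock': np.float64(19.975), 'joint_pos': array([ 0.4838,  0.4119,  1.7833, -0.1953,  1.0758,  0.7128]), 'eef_pos': array([0.4988, 0.251 , 0.3572]), 'contact_force': array([-0.9238, -2.7628,  1.6661]), 'torque': array([-0.287 ,  0.092 , -0.0623]), 'opening': np.float64(0.0121), 'finger_force': np.float64(58.6035)}
lean 12.027144789024437 grasp [0.4948 0.2189 0.2056]
ball angle if held 11.917417763074939 radius 0.04052014671119531 lateral -0.0002709283553995103 F in pot axes -2.8568033930643706 0.5702153988426562
```

Request:
jog_arm --pt "0.97 0 -0.15 0 -0.0524 0 1" --pt "0.97 0 -0.15 0 -0.0524 0 1" --pt "0.97 0 -0.15 0 -0.0524 0 1" --pt "0.97 0 -0.15 0 -0.0524 0 1" --pt "0.97 0 -0.15 0 -0.0524 0 1" --pt "0.97 0 -0.15 0 -0.0524 0 1" --pt "0 0 0 0 0 0 1"

```text
clock: 20.85
eef_pos: [0.5061, 0.3077, 0.3464]
tool_rot: [2.057, 1.815, -0.552]
contact_force: [-1.7, -1.1, 2.7]
opening: 0.0121
finger_force: 58.7
```

```bash
python3 c.py
```

```text
{'clock': np.float64(20.85), 'joint_pos': array([ 0.6063,  0.5251,  1.6599, -0.3913,  1.3432,  0.896 ]), 'eef_pos': array([0.5061, 0.3077, 0.3464]), 'contact_force': array([-1.7273, -1.1183,  2.7408]), 'torque': array([-0.1926,  0.237 , -0.1568]), 'opening': np.float64(0.0121), 'finger_force': np.float64(58.7206)}
lean 30.00309527768835 grasp [0.4963 0.2308 0.2121]
ball angle if held 29.68930450673021 radius 0.04050958974141499 lateral -0.00028753805095521243 F in pot axes -1.325973788852634 1.5735610046959516
```

Request:
jog_arm --pt "0.97 0 -0.15 0 -0.0524 0 1" --pt "0.97 0 -0.15 0 -0.0524 0 1" --pt "0.97 0 -0.15 0 -0.0524 0 1" --pt "0.97 0 -0.15 0 -0.0524 0 1" --pt "0.97 0 -0.15 0 -0.0524 0 1" --pt "0.97 0 -0.15 0 -0.0524 0 1" --pt "0.97 0 -0.15 0 -0.0524 0 1" --pt "0.97 0 -0.15 0 -0.0524 0 1" --pt "0.97 0 -0.15 0 -0.0524 0 1" --pt "0.97 0 -0.15 0 -0.0524 0 1" --pt "0 0 0 0 0 0 1" --pt "0 0 0 0 0 0 1" --pt "0 0 0 0 0 0 1" --pt "0 0 0 0 0 0 1"

```text
clock: 22.6
eef_pos: [0.5162, 0.3864, 0.2918]
tool_rot: [1.699, 1.497, -0.981]
contact_force: [-1.7, 0.5, 4.8]
opening: 0.0121
finger_force: 58.8
```

```bash
python3 c.py; python3 - <<'E'
from h import *
q,e=ctrl.capture("scene");p,d=ctrl.capture("wrist")
q=cv2.resize(q[130:240,210:320],(400,400),interpolation=cv2.INTER_CUBIC); cv2.imwrite("pics/s7.png",np.hstack([q,p[:,120:520]])[:,:,::-1])
E
```

```text
{'clock': np.float64(22.6), 'joint_pos': array([ 0.7358,  0.7714,  1.4655, -0.6139,  1.7806,  1.0201]), 'eef_pos': array([0.5162, 0.3864, 0.2918]), 'contact_force': array([-1.6998,  0.5226,  4.8312]), 'torque': array([-0.2053,  0.2416, -0.3488]), 'opening': np.float64(0.0121), 'finger_force': np.float64(58.8293)}
lean 60.00233694018076 grasp [0.4992 0.2533 0.2143]
ball angle if held 59.49847908254 radius 0.040757899561643586 lateral -0.0003698987592311923 F in pot axes 0.30542349143163583 1.7519094311127756
```

View pics/s7.png

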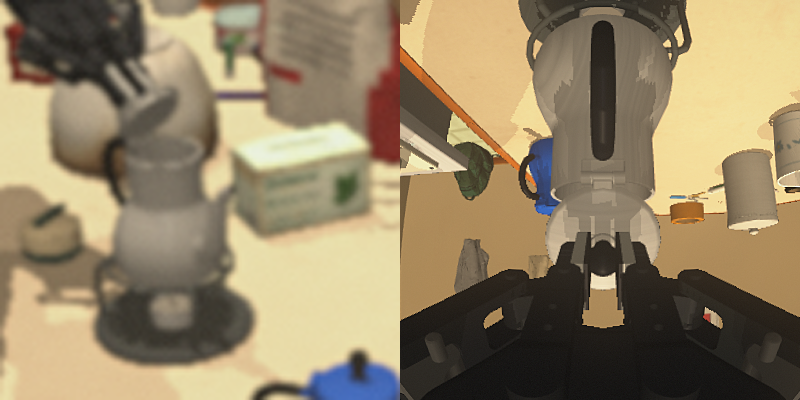

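The scene crop shows the lid held open at about 60° with its rim at (155,110), and the pot upright in the ring with the opening at (165,150). The wrist view shows the knob pinched at full-frame (323,258). The fingers still hold the lid, so I'm handing in.

```bash
python3 -c "
from workcell import ctrl
print(ctrl.hand_in())"
```

```text
the job is handed in; nothing more can be done
None
```

The job is handed in, with no verdict returned: the teapot stands upright on the warmer inside its ring, and the gripper is holding the lid open at about 60° by its knob.

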